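# Fish the core shaft out of the hooded parts box

## Robot

A 6-joint arm with a two-finger parallel gripper is mounted at the origin on a cart in front of the work surface, level with it; the furniture and walls round the work are solid. World frame = base frame: x ahead of the robot, y to its left, z up, the work surface at z = 0. Lengths are in m, angles in rad, forces in N, time in s.
With the tool pointing down it reaches from about 0.35 to 0.775 m from the base axis. Payload 7.3 kg.
Tool frame: the origin (TCP) lies midway between the tips of the shut fingers; the grasp point (between the pads) lies 19 mm behind it (robot.grip_depth is the z of the grasp point in the tool frame, in m); z points along the fingers, y is the line along which they close (so a half turn about z gives the same grasp; the last joint's range is limited). The gripper opens to 92 mm and grips with 3 to 60 N. Pads are 19 mm wide; open, the fingers measure 130 mm over their backs; the gripper's body (75 mm by 190 mm) begins 47 mm behind the grasp point.
Start: joints at [-1.39, 0.342, 1.524, -0, 1.275, -0.146], TCP at [0.169, -0.497, 0.227] pointing down, gripper open.
Joint ranges: [-2.53, 2.53], [-0.77, 2.02], [0.04, 2.7], [-1, 4.14], [0.28, 2.66], [-3.11, 3.11]. Speed limits (rad/s): [2.57, 2.57, 3.14, 3.14, 3.14, 3.14].

## Interface

Orientations are given as [roll, pitch, yaw] about the fixed x, y, z axes, in that order (R = Rz(yaw) Ry(pitch) Rx(roll)).
In Python, from cell import robot, viewer gives the robot as it stands.
- The arm moves only by the tool step_arm, never from a script. Its argument "increments" is a list of rows, each an object with "delta_pos": the shift along the tool's x, y, z in cm, a list of three; "dr": the turn, a rotation vector about the tool's x, y, z in degrees, a list of three; "fingers": the closure, from -1 (fully open) to 1 (shut), so that 0 is half open. In form: [{"delta_pos": [tx, ty, tz], "dr": [wx, wy, wz], "fingers": fingers}, ...]. A call has exactly 5 rows; each row is the pose to reach, as a shift and turn from the pose commanded when the call began, along the tool's axes at that moment; what a row does not reach only later rows make up. A row lasts 1/8 s, in which the tool goes at most 62.5 mm and 10.7 degrees, less where a joint would pass 70% of its speed; a pose out of reach is approached as far as the arm can. A call with a gripper value outside its range is refused whole. The fingers move at their own pace and stop on an object; "newtons" is the grip in N (left out, the last holds). Time passes only in rows, so rows that repeat a pose let the fingers close, or fill a call up. It gives the time, the measured TCP pose, the force, the opening and the grip force at its end, in the units of the state.
- robot.observe(): the state, without advancing time (a new reading comes with each control period).
- viewer.read_camera(name): name is "side" or "top" or "wrist"; returns the picture (420x560x3 uint8, red, green, blue); there is no depth.
- viewer.camera_params(name): a dict with "K" (3x3 intrinsics, pixels), "k1" (the pictures are not rectified: a ray, as slopes to the right and down, at radius r is drawn at 1 + k1 r^2 times it, then the intrinsics apply), "T" (4x4, takes a point from camera to world coordinates). Camera axes: x right, y down, z forward; pixel columns grow to the right and rows downward; lengths in m; the calibration is good to about 2 mm. A picture is of the moment at which its call begins: read the wrist's pose just before it. camera_params takes no time and is no camera call; for the wrist camera it gives the pose at the moment of the call.
- robot.hand_in(): hands the job in; it is judged then, once.
The state is a dict: "time": time; "qpos": joint angles; "qvel": joint speeds; "joint_efforts": joint torques, N m; "tool_pos": TCP position; "tool_rot": TCP orientation; "contact_force": force on the tool from outside, world axes, zero at the start; "torque": the same for the moment, N m; "opening": finger opening in m; "grip_force": force on a finger pad.
Only numpy, scipy, OpenCV 4.12 (cv2) and the standard library are available. Lean on these libraries where they do the work, as an engineer would, in place of code of your own. Each camera call takes 0.05 s, during which the arm holds its last target. There are 200 camera calls.

## Task

The yellow core shaft for the label rolls lies in the blue parts box and is longer than the opening in the box's cover. Take it out through the opening, bringing the end away from the deep hood up first, and finish still holding it in the gripper: level, still, right above the box, with a good hand's width of air between it and the cover. Do not put it down or let go, and leave the other things on the benches where they are.

Things in the scene. Friction and masses are not known exactly. Their poses are not given: they have to be found in the camera images.
- parts_box: Blue sheet-metal box fixed to the bench on four 12 mm rubber feet, 260 x 138 mm outside (x, y), its cover's upper face 76 mm above the bench; walls, floor and cover 4 mm thick (252 x 130 mm inside, 56 mm from floor to cover). Origin: centre of its foot. Cover: a deep hood over the -x end (to x = -41 mm) and a narrow lip over the +x end (from x = +99 mm), open between.
- opening (a point): Centre of the cover's opening, level with the cover's upper face (box frame x = +29, y = 0, z = 76 mm); axes as the box. Hood and lip edges carry rubber beads of 3 mm radius: the clear opening is 134 mm (x) by 130 mm (y). The inner face of the hood-end wall is 155 mm from here, that of the lip-end wall 97 mm; the inner floor is 60 mm below.
- shaft: Yellow square bar, black end caps: 200 mm long (own x), 18 x 18 mm, caps 20 x 20 x 12 mm, 85 to 170 g, balanced at mid length. Origin: centre of underside. Starts on the box floor along the box (within 0.06 rad), +x end to the lip; centred within 12 mm lengthwise and 14 mm sideways. It only comes out lip-side end first, with the other end pushed back under the hood.
- shaft_mid (a point): Middle of the bar, on its axis (10 mm above its underside).
- shaft_tip (a point): Centre of the bar's +x end face, on its axis (lip side at the start).
- shaft_tail (a point): Centre of the bar's -x end face, on its axis (hood side at the start).
- label_roll: Bystander: white roll of labels lying flat, 83 mm across, 51 mm high, origin centre of underside. Leave alone.
- cream_jar: Bystander: low cream and red jar, 63 mm across, 34 mm high, origin centre of underside. Leave alone.
- lotion_bottle: Bystander on the left bench: beige pump bottle, 46 x 66 x 200 mm, origin centre of underside. Leave alone.
- amber_dropper: Bystander on the left bench: brown dropper bottle, 33 mm across, 102 mm high, origin centre of underside. Leave alone.
- navy_carton: Bystander on the left bench: navy carton, 52 x 67 x 70 mm, origin centre of underside. Leave alone.
Mind the look-alikes: they are no part of the job. Leave any orange look-alike of the shaft alone.

How it is judged:
By the outcome, as a careful person would: the job done as asked, in the order asked, and still so for the second after the job is handed in, while the arm keeps its last pose, push and grip.
It also fails if it takes over 40 s, if anything falls off the work surface, if the arm or the gripper's body presses on something with over 40 N, if the wrist force passes 120 N, or if a joint passes its speed limit or range.

## Working session

There is one attempt and no reset: what is moved stays moved. The work goes in short steps, Python scripts to look and compute and a tool call to move; the robot and the scene stay as the last step left them, time stands still between calls to the robot, and variables do not carry over. Pictures are saved under pics/ and viewed, at most 10 in all, crops included, and the job is handed in when it is done.

Besides the shell and the picture viewer there is one more tool, called after ">>>" as name(argument=value, ...), one argument or row to a line, values as JSON. step_arm: Moves the arm, as the interface text tells. Its arguments: {"type":"object","properties":{"increments":{"type":"array"},"newtons":{"type":"number"}},"required":["increments"]}

```bash
mkdir -p pics; ls
python3 - <<'E'
from cell import robot, viewer
import cv2,numpy as np
a=viewer.read_camera("top");b=viewer.read_camera("side")
cv2.imwrite("pics/top0.png",a[:,:,::-1]);cv2.imwrite("pics/side0.png",b[:,:,::-1])
np.set_printoptions(precision=4,suppress=True)
for n in("top","side","wrist"):print(n,viewer.camera_params(n))
print(robot.observe(),robot.grip_depth)
E
```

```text
pics
top {'K': array([[472.1727,   0.    , 272.7458],
       [  0.    , 472.1727, 216.4401],
       [  0.    ,   0.    ,   1.    ]]), 'k1': -0.1555577017273649, 'T': array([[-0.0212, -0.9921,  0.1233,  0.1961],
       [-0.9996,  0.023 ,  0.0132, -0.0588],
       [-0.016 , -0.1229, -0.9923,  2.0173],
       [ 0.    ,  0.    ,  0.    ,  1.    ]])}
side {'K': array([[391.995 ,   0.    , 281.2552],
       [  0.    , 391.995 , 207.6283],
       [  0.    ,   0.    ,   1.    ]]), 'k1': -0.06939770797955482, 'T': array([[-0.073 ,  0.8018, -0.5931,  1.1849],
       [ 0.9973,  0.0615, -0.0395,  0.0068],
       [ 0.0048, -0.5944, -0.8042,  1.0692],
       [ 0.    ,  0.    ,  0.    ,  1.    ]])}
wrist {'K': array([[304.1949,   0.    , 274.1907],
       [  0.    , 304.1949, 213.5219],
       [  0.    ,   0.    ,   1.    ]]), 'k1': -0.019550728262801395, 'T': array([[ 0.3216, -0.9052, -0.2777,  0.2442],
       [-0.9469, -0.3079, -0.0927, -0.4719],
       [-0.0016,  0.2928, -0.9562,  0.383 ],
       [ 0.    ,  0.    ,  0.    ,  1.    ]])}
{'time': 0.1, 'qpos': array([-1.39  ,  0.3426,  1.5249, -0.    ,  1.2754, -0.146 ]), 'qvel': array([ 0.0003, -0.0013, -0.002 ,  0.0005,  0.0005, -0.0006]), 'joint_efforts': array([  0.0019, -43.2003, -24.4695,   0.0719,   0.0525,  -0.    ]), 'tool_pos': array([ 0.1685, -0.4969,  0.2261]), 'tool_rot': array([-3.1403, -0.0002,  0.3268]), 'contact_force': array([ 0.8923,  0.4966, -0.1407]), 'torque': array([ 0.0299, -0.035 , -0.0247]), 'grip_force': 0.0, 'opening': 0.09185266667126057} -0.0188
```

View pics/top0.png

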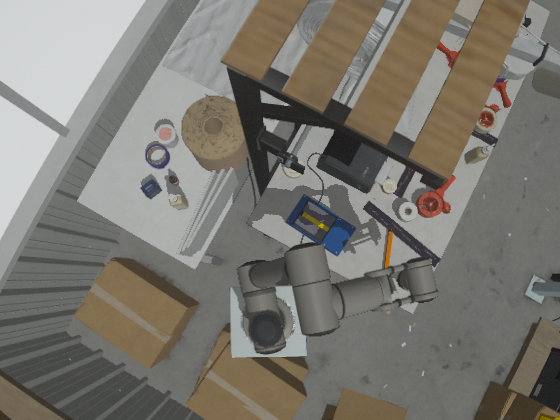

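View pics/side0.png

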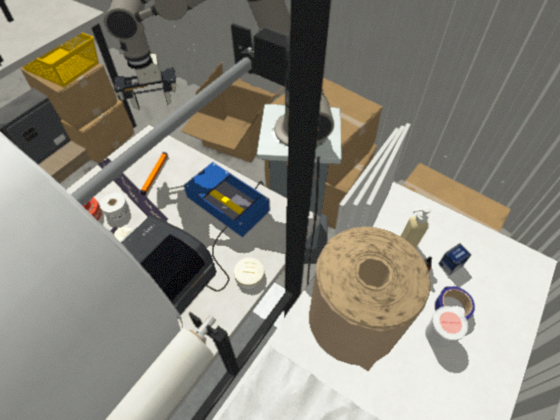

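The top view shows the blue box at about (320,225), with its hood at the lower right (340,237) and the yellow shaft at (316,220). The side view has the box at (228,198), its hood at the upper left (210,180) and the yellow bar at (228,202). An orange look-alike lies beside it.

```bash
cat > h.py <<'E'
import numpy as np,cv2
from scipy.spatial.transform import Rotation as R
np.set_printoptions(precision=4,suppress=True)
def ray(P,uv):
    uv=np.atleast_2d(np.asarray(uv,float)); K=P['K']
    d=(uv-K[:2,2])/[K[0,0],K[1,1]]; s=d.copy()
    for _ in range(20): s=d/(1+P['k1']*(s**2).sum(1,keepdims=True))
    return P['T'][:3,3],np.c_[s,np.ones(len(s))]@P['T'][:3,:3].T
def plane(P,uv,z):
    o,D=ray(P,uv); return o+D*((z-o[2])/D[:,2:])
def proj(P,X):
    X=np.atleast_2d(X); c=(X-P['T'][:3,3])@P['T'][:3,:3]; s=c[:,:2]/c[:,2:]
    return s*(1+P['k1']*(s**2).sum(1,keepdims=True))*P['K'][0,0]+P['K'][:2,2]
def tri(P1,u1,P2,u2):
    o1,d1=ray(P1,u1);o2,d2=ray(P2,u2);d1=d1[0];d2=d2[0]
    t=np.linalg.lstsq(np.c_[d1,-d2],o2-o1,rcond=None)[0]
    a,b=o1+t[0]*d1,o2+t[1]*d2; return (a+b)/2,np.linalg.norm(a-b)
def mask(img,col):
    h=cv2.cvtColor(img,cv2.COLOR_RGB2HSV)
    lo,hi={'blue':((100,120,40),(120,255,255)),'yellow':((22,130,90),(34,255,255))}[col]
    return cv2.inRange(h,lo,hi)
def big(m):
    c=cv2.findContours(m,cv2.RETR_EXTERNAL,cv2.CHAIN_APPROX_NONE)[0]
    return max(c,key=cv2.contourArea)
E
python3 - <<'E'
from h import *
from cell import viewer
for n,roi in(("top",(280,180,80,80)),("side",(170,150,110,90))):
    P=viewer.camera_params(n);im=cv2.imread(f"pics/{n}0.png")[:,:,::-1].copy()
    x,y,w,h=roi
    for c,z in(('blue',.076),('yellow',.034)):
        m=np.zeros(im.shape[:2],np.uint8);m[y:y+h,x:x+w]=mask(im,c)[y:y+h,x:x+w]
        if c=='blue': m=cv2.morphologyEx(m,cv2.MORPH_CLOSE,np.ones((3,3)))
        k=big(m);b=cv2.boxPoints(cv2.minAreaRect(k));print(n,c,b.tolist(),plane(P,b,z)[:,:2].tolist())
    cv2.imwrite(f"pics/{n}c.png",cv2.resize(im[y:y+h,x:x+w,::-1],None,fx=5,fy=5,interpolation=cv2.INTER_CUBIC))
a=cv2.imread("pics/topc.png");b=cv2.imread("pics/sidec.png")
b=cv2.resize(b,(400,int(b.shape[0]*400/b.shape[1])))
o=np.zeros((400,800,3),np.uint8);o[:400,:400]=a;o[:b.shape[0],400:]=b;cv2.imwrite("pics/crop0.png",o)
E
```

```text
top blue [[285.5384521484375, 221.6923065185547], [304.15380859375, 193.7692413330078], [355.6153564453125, 228.07691955566406], [337.0, 255.99998474121094]] [[0.414149146033826, -0.0853546487156219], [0.5294271412477725, -0.16582134887877165], [0.38078762115175047, -0.37487675349364613], [0.2674188063950646, -0.2933775515182258]]
top yellow [[301.4849853515625, 215.83689880371094], [303.9227294921875, 211.8755340576172], [329.030029296875, 227.32618713378906], [326.59228515625, 231.2875518798828]] [[0.4422342086185524, -0.15401208174645714], [0.4589020983993142, -0.16482726944404003], [0.3906651695482264, -0.26900401596816903], [0.3741251018195646, -0.25811285494928327]]
side blue [[180.3855438232422, 191.3064727783203], [206.9915008544922, 154.9449920654297], [272.7884521484375, 203.08912658691406], [246.18251037597656, 239.4506072998047]] [[0.4114962581245275, -0.3748599755297728], [0.2430447717549057, -0.3185616326325166], [0.4365145646771318, -0.07013300236928566], [0.5776832472166348, -0.13740150844684157]]
side yellow [[208.9200439453125, 193.5600128173828], [213.16802978515625, 187.4240264892578], [243.9000244140625, 208.7000274658203], [239.65203857421875, 214.8360137939453]] [[0.3811246654303052, -0.2920178327092474], [0.3535198113395499, -0.28239995434380616], [0.4350913096181369, -0.16581735971927175], [0.46064858182596646, -0.1763612958616333]]
```

View pics/crop0.png

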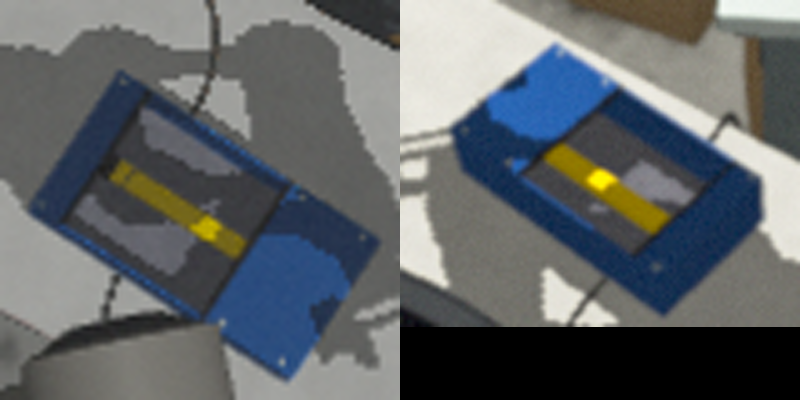

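The close-up shows the hood at the -x end (robot side). The bar lies along the box and its dark tip cap just reaches the lip. The box centre is about (0.40,-0.23) with yaw about 0.95. I'll move the wrist over the opening for a finer look.

>>> step_arm(
  increments=[
    {"delta_pos": [4.6, -2.7, -0.3], "dr": [0, 0, -5], "fingers": -1},
    {"delta_pos": [9.2, -5.5, -0.6], "dr": [0, 0, -10], "fingers": -1},
    {"delta_pos": [13.8, -8.2, -0.9], "dr": [0, 0, -15], "fingers": -1},
    {"delta_pos": [18.4, -11, -1.2], "dr": [0, 0, -20], "fingers": -1},
    {"delta_pos": [23, -13.7, -1.5], "dr": [0, 0, -25], "fingers": -1},
  ],
)

```text
time: 0.72
tool_pos: [0.3431, -0.2921, 0.2416]
tool_rot: [-3.141, -0.0, 0.766]
contact_force: [0.4, -1.0, 0.0]
opening: 0.0921
grip_force: 0.0
```

>>> step_arm(
  increments=[
    {"delta_pos": [4, -0.4, 0], "dr": [0, 0, -5], "fingers": -0.5},
    {"delta_pos": [8, -0.8, 0], "dr": [0, 0, -10.9], "fingers": -0.2},
    {"delta_pos": [11.2, -1.2, 0], "dr": [0, 0, -10.9], "fingers": -0.2},
    {"delta_pos": [11.2, -1.2, 0], "dr": [0, 0, -10.9], "fingers": -0.2},
    {"delta_pos": [11.2, -1.2, 0], "dr": [0, 0, -10.9], "fingers": -0.2},
  ],
)

```text
time: 1.35
tool_pos: [0.4147, -0.2078, 0.2415]
tool_rot: [-3.141, 0.001, 0.954]
contact_force: [0.3, -0.6, 0.0]
opening: 0.0554
grip_force: 0.0
```

Run:
```python
from h import *
from cell import robot,viewer
P=viewer.camera_params("wrist");im=viewer.read_camera("wrist");np.savez("w1.npz",im=im,**P)
cv2.imwrite("pics/w1.png",im[:,:,::-1]);o=robot.observe();print(o['tool_pos'],o['tool_rot'],o['qpos'],o['opening'],P['T'])
for c,z in(('blue',.076),('yellow',.035)):
    k=big(mask(im,c));b=cv2.boxPoints(cv2.minAreaRect(k));print(c,b.tolist(),plane(P,b,z)[:,:2].tolist())
```

```text
[ 0.4145 -0.2081  0.2415] [-3.1412  0.0004  0.9527] [-0.6305  0.2174  1.6562 -0.0005  1.2684 -0.0122] 0.05496941157839335 [[ 0.8159 -0.5526 -0.1703  0.4613]
 [-0.5782 -0.7802 -0.2387 -0.1434]
 [-0.0009  0.2932 -0.956   0.3983]
 [ 0.      0.      0.      1.    ]]
blue [[205.88229370117188, 96.5810546875], [340.9965515136719, 95.54965209960938], [341.2288513183594, 125.98298645019531], [206.11459350585938, 127.01438903808594]] [[0.41876005023601465, -0.08526521324929907], [0.528929370971715, -0.1621831332902213], [0.5137172203318556, -0.18715977760240587], [0.4005453582759476, -0.10819357985157285]]
yellow [[269.0, 150.0], [284.0, 150.0], [284.0, 249.0], [269.0, 249.0]] [[0.4367109561451485, -0.16687147526341714], [0.4510922297859444, -0.17706112500429727], [0.3791071478999799, -0.2806784135767367], [0.3632428984604653, -0.2694433596001402]]
```

View pics/w1.png

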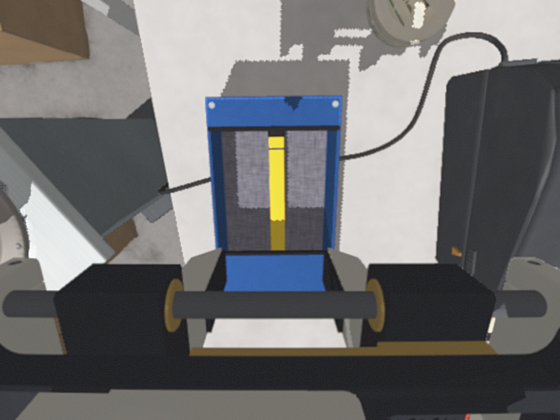

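The wrist view shows the lip at the top (rows 97–128) and the hood edge at row 252. The yellow bar sits at columns 269–284, with its yellow starting at row 137. I'll put this in the box frame.

Run:
```python
from h import *
P=dict(np.load("w1.npz"));P['k1']=float(P['k1']);im=P['im']
m=mask(im,'blue');m[:90]=0;m[128:]=0
# box corners at top face: lip outer edge
c=plane(P,[[206,97],[341,96]],.076)[:,:2]; d=c[0]-c[1]; print("lip width",np.linalg.norm(d))
y=d/np.linalg.norm(d);x=np.array([y[1],-y[0]]);yaw=np.arctan2(x[1],x[0]);
# refine yaw by side walls outer edges rows 105..120
ys=range(100,124);L=[];Rr=[]
for v in ys:
    u=np.where(m[v,190:360])[0]+190;L.append([u.min(),v]);Rr.append([u.max()+1,v])
for E in(L,Rr):
    Q=plane(P,E,.076)[:,:2];k=np.linalg.svd(Q-Q.mean(0))[2][0];print("side",Q.mean(0),np.arctan2(*(k*np.sign(k[0]))[::-1]))
print("yaw",yaw)
C=c.mean(0)-.130*x;print("centre",C)
he=plane(P,[[276,252]],.076)[0,:2];print("hood edge x",(he-C)@x)
k=mask(im,'yellow');k[:, :255]=0;k[:,300:]=0
pts=[]
for v in range(140,246):
    u=np.where(k[v])[0]
    if len(u)>8: pts.append([(u.min()+u.max()+1)/2,v])
Q=plane(P,pts,.035)[:,:2];w=np.linalg.svd(Q-Q.mean(0))[2][0];w*=np.sign(w@x)
print("bar yaw",np.arctan2(w[1],w[0]),"mean in box",(Q.mean(0)-C)@x,(Q.mean(0)-C)@y)
e=plane(P,[[276.5,136.5]],.035)[0,:2];print("yellow end box x,y",(e-C)@x,(e-C)@y)
g=cv2.cvtColor(im,cv2.COLOR_RGB2GRAY);print(im[122:156,276].tolist())
```

```text
lip width 0.13429988634607257
side [ 0.4103 -0.0967] 0.9573123387206608
side [ 0.5211 -0.1752] 0.9669473509236911
yaw 0.9610874177582374
centre [ 0.3992 -0.2307]
hood edge x -0.03819958603636008
bar yaw 0.9698086255913011 mean in box 0.02034873300498595 -0.003944661340403544
yellow end box x,y 0.08914059542348587 -0.0030916140497309827
[[57, 97, 164], [57, 98, 166], [52, 94, 162], [49, 83, 138], [44, 56, 84], [45, 45, 48], [48, 46, 46], [49, 49, 48], [51, 49, 48], [46, 46, 47], [51, 51, 54], [49, 50, 52], [47, 45, 50], [42, 42, 47], [124, 105, 47], [232, 195, 59], [247, 228, 66], [244, 227, 67], [243, 227, 69], [243, 226, 66], [243, 226, 68], [243, 227, 69], [243, 227, 68], [244, 228, 66], [245, 227, 64], [227, 196, 73], [137, 125, 102], [160, 143, 105], [245, 221, 80], [246, 228, 65], [244, 227, 68], [243, 226, 67], [243, 226, 68], [243, 227, 70]]
```

>>> step_arm(
  increments=[
    {"delta_pos": [-0.1, 0.4, 5], "dr": [0, 0, -1], "fingers": -0.2},
    {"delta_pos": [-0.1, 0.4, 10], "dr": [0, 0, -1], "fingers": -0.2},
    {"delta_pos": [-0.1, 0.4, 14], "dr": [0, 0, -1], "fingers": -0.2},
    {"delta_pos": [-0.1, 0.4, 17.5], "dr": [0, 0, -1], "fingers": -0.2},
    {"delta_pos": [-0.1, 0.4, 19.5], "dr": [0, 0, -1], "fingers": -0.2},
  ],
)

```text
time: 2.02
tool_pos: [0.4164, -0.2113, 0.045]
tool_rot: [-3.139, 0.0, 0.969]
contact_force: [0.2, 0.0, 0.5]
opening: 0.055
grip_force: 0.0
```

Run:
```python
from h import *
from cell import robot,viewer
im=viewer.read_camera("wrist")
cv2.imwrite("pics/w2.png",im[:,:,::-1]);o=robot.observe();print(o['tool_pos'],o['tool_rot'],o['qpos'])
```

```text
[ 0.4156 -0.2107  0.0434] [-3.1365  0.0001  0.9689] [-0.6337  0.4852  1.9051 -0.0003  0.7564 -0.0316]
```

View pics/w2.png

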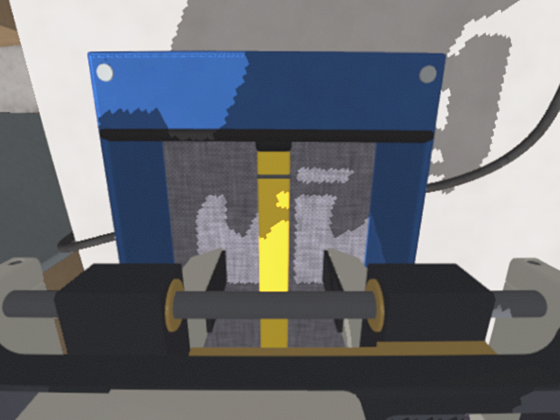

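The bar runs between the fingers (columns 258–291, with fingers at 206 and 343), so it is well centred. I'll descend the rest and grip.

>>> step_arm(
  increments=[
    {"delta_pos": [0, 0, 1.2], "dr": [0, 0, 0], "fingers": -0.2},
    {"delta_pos": [0, 0, 2.1], "dr": [0, 0, 0], "fingers": -0.2},
    {"delta_pos": [0, 0, 2.4], "dr": [0, 0, 0], "fingers": -0.2},
    {"delta_pos": [0, 0, 2.4], "dr": [0, 0, 0], "fingers": 0.2},
    {"delta_pos": [0, 0, 2.4], "dr": [0, 0, 0], "fingers": 0.4},
  ],
  newtons=40,
)

```text
time: 2.7
tool_pos: [0.418, -0.2108, 0.0231]
tool_rot: [3.141, 0.0, 0.971]
contact_force: [0.4, 0.9, 0.3]
opening: 0.0397
grip_force: 0.0
```

>>> step_arm(
  increments=[
    {"delta_pos": [0, 0, 0.2], "dr": [0, 0, 0], "fingers": 0.6},
    {"delta_pos": [0, 0, 0.2], "dr": [0, 0, 0], "fingers": 1},
    {"delta_pos": [0, 0, 0.2], "dr": [0, 0, 0], "fingers": 1},
    {"delta_pos": [0, 0, 0.2], "dr": [0, 0, 0], "fingers": 1},
    {"delta_pos": [0, 0, 0.2], "dr": [0, 0, 0], "fingers": 1},
  ],
  newtons=45,
)

```text
time: 3.32
tool_pos: [0.4176, -0.2106, 0.0207]
tool_rot: [-3.141, 0.0, 0.971]
contact_force: [-0.6, 1.4, -0.3]
opening: 0.0177
grip_force: 45.0
```

```bash
cat > plan.py <<'E'
import numpy as np
# TCP waypoints in box (x,z mm, theta deg); obstacles: beads as points r=3, hood, lip, walls, floor as sampled points
W=[(27,20.7,0),(27,23,0),(5,23,0),(6,37,6),(6,52,13),(5,67,19.5),(25,80,24),(45,95,28),(75,115,30),(100,140,30),(75,200,20),(29,220,0)]
S=[(x,z,0)for x in np.arange(-130,-41,1.)for z in(72,76)]+[(x,z,0)for x in np.arange(99,130,1.)for z in(72,76)]+[(-41,74,3),(99,74,3)]
S+=[(x,z,0)for x in(-126,126)for z in np.arange(16,77,1.)]+[(x,16,0)for x in np.arange(-126,126,1.)]
S=np.array(S);
rects={'bar':(-126,74,-4.7,15.3),'fing':(-11,11,0,66),'body':(-37.5,37.5,66,200)}
for a,b in zip(W,W[1:]):
    out={}
    for t in np.linspace(0,1,11):
        x,z,th=np.array(a)*(1-t)+np.array(b)*t;th=np.radians(th);c,s=np.cos(th),np.sin(th)
        d=S[:,:2]-[x,z];u=d[:,0]*c+d[:,1]*s;v=-d[:,0]*s+d[:,1]*c
        for n,(x0,x1,z0,z1)in rects.items():
            dx=np.maximum(x0-u,u-x1);dz=np.maximum(z0-v,v-z1)
            q=np.hypot(np.maximum(dx,0),np.maximum(dz,0))+np.minimum(np.maximum(dx,dz),0)-S[:,2]
            i=q.argmin();out[n]=min(out.get(n,(9e9,)),(round(q[i],1),tuple(S[i,:2].tolist())))
        wl=min(z+c*66-s*37.5,z+c*66+s*37.5)  # body bottom vs side walls (76)
        out['wall']=min(out.get('wall',999),round(wl-76,1))
    print(b,out)
E
python3 plan.py
```

```text
(27, 23, 0) {'bar': (np.float64(-0.0), (-98.0, 16.0)), 'fing': (np.float64(4.7), (16.0, 16.0)), 'body': (np.float64(30.0), (-41.0, 74.0)), 'wall': np.float64(10.7)}
(5, 23, 0) {'bar': (np.float64(2.3), (-121.0, 16.0)), 'fing': (np.float64(7.0), (-6.0, 16.0)), 'body': (np.float64(14.2), (-41.0, 74.0)), 'wall': np.float64(13.0)}
(6, 37, 6) {'bar': (np.float64(2.3), (-121.0, 16.0)), 'fing': (np.float64(7.0), (-6.0, 16.0)), 'body': (np.float64(14.2), (-41.0, 74.0)), 'wall': np.float64(13.0)}
(6, 52, 13) {'bar': (np.float64(3.1), (-118.0, 16.0)), 'fing': (np.float64(19.9), (-5.0, 16.0)), 'body': (np.float64(21.9), (-41.0, 74.0)), 'wall': np.float64(22.7)}
(5, 67, 19.5) {'bar': (np.float64(3.1), (-116.0, 16.0)), 'fing': (np.float64(26.6), (-41.0, 74.0)), 'body': (np.float64(31.2), (-41.0, 74.0)), 'wall': np.float64(31.9)}
(25, 80, 24) {'bar': (np.float64(2.9), (-41.0, 74.0)), 'fing': (np.float64(27.0), (-41.0, 74.0)), 'body': (np.float64(40.7), (-52.0, 76.0)), 'wall': np.float64(40.7)}
(45, 95, 28) {'bar': (np.float64(2.9), (-41.0, 74.0)), 'fing': (np.float64(48.4), (99.0, 74.0)), 'body': (np.float64(48.3), (-41.0, 74.0)), 'wall': np.float64(49.0)}
(75, 115, 30) {'bar': (np.float64(3.5), (-41.0, 74.0)), 'fing': (np.float64(43.6), (99.0, 74.0)), 'body': (np.float64(62.4), (-41.0, 74.0)), 'wall': np.float64(59.7)}
(100, 140, 30) {'bar': (np.float64(2.7), (-41.0, 74.0)), 'fing': (np.float64(44.5), (99.0, 74.0)), 'body': (np.float64(91.1), (-41.0, 74.0)), 'wall': np.float64(77.4)}
(75, 200, 20) {'bar': (np.float64(26.1), (-41.0, 74.0)), 'fing': (np.float64(58.1), (99.0, 74.0)), 'body': (np.float64(119.7), (99.0, 74.0)), 'wall': np.float64(102.4)}
(29, 220, 0) {'bar': (np.float64(75.5), (-41.0, 74.0)), 'fing': (np.float64(124.0), (99.0, 74.0)), 'body': (np.float64(181.6), (-41.0, 74.0)), 'wall': np.float64(173.2)}
```

>>> step_arm(
  increments=[
    {"delta_pos": [0, 0, -0.25], "dr": [0, 0, 0], "fingers": 1},
    {"delta_pos": [-0.7, 0, -0.25], "dr": [0, 0, 0], "fingers": 1},
    {"delta_pos": [-1.4, 0, -0.25], "dr": [0, 0, 0], "fingers": 1},
    {"delta_pos": [-2.1, 0, -0.25], "dr": [0, 0, 0], "fingers": 1},
    {"delta_pos": [-2.1, 0, -0.25], "dr": [0, 0, 0], "fingers": 1},
  ],
  newtons=60,
)

```text
time: 3.95
tool_pos: [0.4055, -0.2286, 0.0232]
tool_rot: [-3.142, 0.0, 0.97]
contact_force: [0.1, 0.0, -1.1]
opening: 0.0175
grip_force: 60.0
```

```bash
python3 - <<'E'
from h import *
from cell import robot,viewer
im=viewer.read_camera("wrist")
cv2.imwrite("pics/w3.png",im[:,:,::-1]);o=robot.observe();print(o)
E
sed -i 's/^W=.*/W=[(6,23.2,0),(6.5,38,6.5),(7,52,13),(6,67,19.5),(26,78.5,24),(46,92,28),(78,110,30),(108,132,30),(110,145,30),(75,200,20),(26,220,0)]/' plan.py; python3 plan.py | sed 's/np.float64//g'
```

```text
{'time': 4.0, 'qpos': array([-0.6775,  0.5196,  1.9254, -0.    ,  0.6965, -0.0766]), 'qvel': array([ 0.0117,  0.0005,  0.0012,  0.0001, -0.0001,  0.003 ]), 'joint_efforts': array([ -0.2702, -42.8773, -14.8656,  -0.0018,   0.0317,  -0.0338]), 'tool_pos': array([ 0.4057, -0.2284,  0.0232]), 'tool_rot': array([3.1415, 0.    , 0.9699]), 'contact_force': array([ 0.4177, -0.1099, -1.8271]), 'torque': array([ 0.0066, -0.0551, -0.0052]), 'grip_force': 59.99731242656708, 'opening': 0.0175320865609151}
(6.5, 38, 6.5) {'bar': ((2.5), (-120.0, 16.0)), 'fing': ((7.2), (-5.0, 16.0)), 'body': ((14.9), (-41.0, 74.0)), 'wall': (13.2)}
(7, 52, 13) {'bar': ((3.0), (-117.0, 16.0)), 'fing': ((20.8), (-4.0, 16.0)), 'body': ((22.5), (-41.0, 74.0)), 'wall': (23.3)}
(6, 67, 19.5) {'bar': ((3.1), (-115.0, 16.0)), 'fing': ((27.5), (-41.0, 74.0)), 'body': ((31.0), (-41.0, 74.0)), 'wall': (31.9)}
(26, 78.5, 24) {'bar': ((3.9), (-41.0, 74.0)), 'fing': ((28.0), (-41.0, 74.0)), 'body': ((40.7), (-51.0, 76.0)), 'wall': (40.7)}
(46, 92, 28) {'bar': ((4.8), (-41.0, 74.0)), 'fing': ((46.1), (99.0, 74.0)), 'body': ((46.9), (-41.0, 74.0)), 'wall': (47.5)}
(78, 110, 30) {'bar': ((6.7), (-41.0, 74.0)), 'fing': ((38.7), (99.0, 74.0)), 'body': ((60.0), (-41.0, 74.0)), 'wall': (56.7)}
(108, 132, 30) {'bar': ((9.5), (-41.0, 74.0)), 'fing': ((38.7), (99.0, 74.0)), 'body': ((88.7), (-41.0, 74.0)), 'wall': (72.4)}
(110, 145, 30) {'bar': ((30.3), (-41.0, 74.0)), 'fing': ((49.5), (99.0, 74.0)), 'body': ((108.7), (99.0, 74.0)), 'wall': (94.4)}
(75, 200, 20) {'bar': ((36.6), (-41.0, 74.0)), 'fing': ((62.5), (99.0, 74.0)), 'body': ((119.2), (99.0, 74.0)), 'wall': (107.4)}
(26, 220, 0) {'bar': ((75.5), (-41.0, 74.0)), 'fing': ((124.0), (99.0, 74.0)), 'body': ((181.6), (-41.0, 74.0)), 'wall': (173.2)}
```

View pics/w3.png

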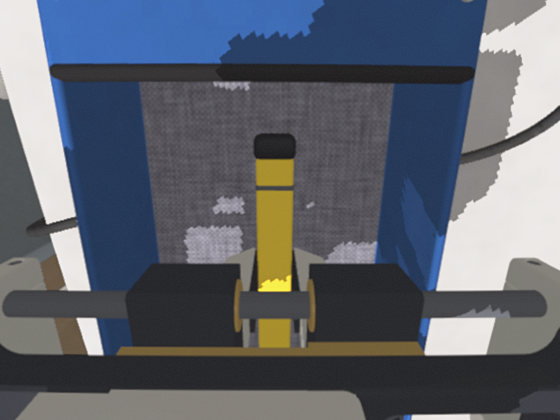

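The tip cap is now visible at (275,134), clear of the lip bead at row 72, and the bar followed the gripper. I'll check the tip's distance from the grip.

Run:
```python
from h import *
from cell import robot,viewer
P=viewer.camera_params("wrist");o=robot.observe();t=o['tool_pos'];y=o['tool_rot'][2];x=np.array([np.cos(y),np.sin(y)])
print([((p[:2]-t[:2])@x).round(4) for p in plane(P,[[275,134],[275,159]],.0385)])
b=np.array([.5726,.8198]);C=[.3992,-.2307]
print("tcp box x",(t[:2]-C)@b,"lip edge",(plane(P,[[262,80]],.074)[0,:2]-C)@b)
```

```text
[np.float64(0.0736), np.float64(0.0624)]
tcp box x 0.005642654369112677 lip edge 0.097584252155239
```

>>> step_arm(
  increments=[
    {"delta_pos": [0, 0, -0.75], "dr": [0, 3.3, 0], "fingers": 1},
    {"delta_pos": [0.05, 0, -1.5], "dr": [0, 6.5, 0], "fingers": 1},
    {"delta_pos": [0.1, 0, -2.9], "dr": [0, 13, 0], "fingers": 1},
    {"delta_pos": [0.05, 0, -4.4], "dr": [0, 19.5, 0], "fingers": 1},
    {"delta_pos": [0.05, 0, -4.4], "dr": [0, 19.5, 0], "fingers": 1},
  ],
  newtons=60,
)

```text
time: 4.62
tool_pos: [0.4059, -0.2293, 0.0674]
tool_rot: [3.14, -0.339, 0.968]
contact_force: [-0.9, 0.0, -1.1]
opening: 0.0174
grip_force: 60.0
```

Run:
```python
from h import *
from cell import robot,viewer
a=viewer.read_camera("wrist");b=viewer.read_camera("side")[140:250,160:300]
o=np.zeros((420,800,3),np.uint8);o[:,:400]=a[:,80:480];b=cv2.resize(b,(400,314),interpolation=cv2.INTER_CUBIC);o[:314,400:]=b
cv2.imwrite("pics/w4.png",o[:,:,::-1]);s=robot.observe();print(s['tool_pos'],s['tool_rot'],s['qpos'],s['contact_force'],s['torque'])
t=s['tool_pos'];print((t[:2]-[.3992,-.2307])@[.5726,.8198])
```

```text
[ 0.4058 -0.2276  0.0668] [-3.1408 -0.3381  0.9698] [-0.9016  0.4765  1.8993  0.4116  0.913  -0.5786] [-0.7907  0.2885 -0.5553] [-0.2082  0.0765 -0.0365]
0.0063117062658971865
```

View pics/w4.png

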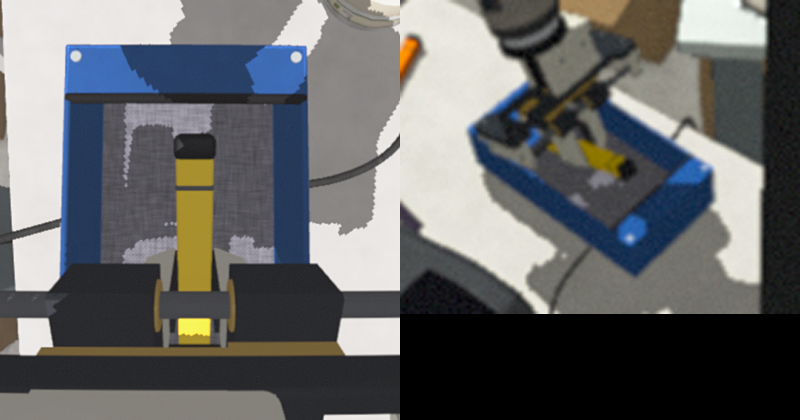

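The tip is at the same row (134), so the bar is tilted rigidly with the tool, and the side view shows it rising clear. Next I slide it out along its axis.

>>> step_arm(
  increments=[
    {"delta_pos": [1.1, 0, -0.2], "dr": [0, 2.2, 0], "fingers": 1},
    {"delta_pos": [2.3, 0, -0.4], "dr": [0, 4.5, 0], "fingers": 1},
    {"delta_pos": [4.6, 0, -1.0], "dr": [0, 8.5, 0], "fingers": 1},
    {"delta_pos": [6.4, 0, -1.3], "dr": [0, 9.5, 0], "fingers": 1},
    {"delta_pos": [8.2, 0, -1.65], "dr": [0, 10.5, 0], "fingers": 1},
  ],
  newtons=60,
)

```text
time: 5.35
tool_pos: [0.447, -0.167, 0.1102]
tool_rot: [-3.141, -0.523, 0.971]
contact_force: [0.2, -0.0, -1.1]
opening: 0.0177
grip_force: 60.0
```

Run:
```python
from h import *
from cell import robot
s=robot.observe();t=s['tool_pos'];print(t,s['tool_rot'],s['qpos'],s['contact_force'],s['torque'],(t[:2]-[.3992,-.2307])@[.5726,.8198],(t[:2]-[.3992,-.2307])@[-.8198,.5726])
```

```text
[ 0.447  -0.167   0.1102] [-3.1406 -0.5227  0.9714] [-0.8599  0.4407  1.8888  0.5914  1.0447 -0.6242] [ 0.2218 -0.0337 -1.0749] [-0.2989  0.1549 -0.0221] 0.07960415742646526 -0.002746812274357309
```

>>> step_arm(
  increments=[
    {"delta_pos": [1.8, 0, -0.2], "dr": [0, 0, 0], "fingers": 1},
    {"delta_pos": [3.6, 0, -0.5], "dr": [0, 0, 0], "fingers": 1},
    {"delta_pos": [4.4, 0, -1.5], "dr": [0, 0, 0], "fingers": 1},
    {"delta_pos": [4.6, 0, -4.5], "dr": [0, -3, 0], "fingers": 1},
    {"delta_pos": [4.2, 0, -8], "dr": [0, -9, 0], "fingers": 1},
  ],
  newtons=60,
)

```text
time: 5.98
tool_pos: [0.4437, -0.1718, 0.201]
tool_rot: [-3.14, -0.363, 0.969]
contact_force: [0.2, 0.6, -1.2]
opening: 0.0171
grip_force: 60.0
```

Run:
```python
from h import *
from cell import robot
s=robot.observe();t=s['tool_pos'];r=R.from_euler('xyz',s['tool_rot'])
C=np.array([.3992,-.2307]);b=np.array([.5726,.8198])
g=np.r_[C+.026*b+np.array([.8198,-.5726])*0.0,.225]
G=R.from_euler('xyz',[np.pi,0,.962])
print(t,s['tool_rot'],s['contact_force'],"box x",(t[:2]-C)@b,"delta cm",r.inv().apply(g-t)*100,"dr",np.degrees((r.inv()*G).as_rotvec()))
```

```text
[ 0.4437 -0.1718  0.201 ] [-3.1399 -0.3629  0.9693] [ 0.2253  0.575  -1.2434] box x 0.07382794706339743 delta cm [-3.6171 -0.322  -3.9406] dr [ -0.1692 -20.7935   0.4313]
```

>>> step_arm(
  increments=[
    {"delta_pos": [-0.9, -0.1, -1], "dr": [0, -5, 0], "fingers": 1},
    {"delta_pos": [-1.8, -0.2, -2], "dr": [0, -10, 0], "fingers": 1},
    {"delta_pos": [-2.7, -0.3, -3], "dr": [0, -15, 0], "fingers": 1},
    {"delta_pos": [-3.6, -0.3, -3.9], "dr": [0, -21, 0], "fingers": 1},
    {"delta_pos": [-3.6, -0.3, -3.9], "dr": [0, -21, 0], "fingers": 1},
  ],
  newtons=60,
)

```text
time: 6.6
tool_pos: [0.4158, -0.2083, 0.2246]
tool_rot: [3.14, -0.0, 0.972]
contact_force: [0.1, -0.2, -1.7]
opening: 0.0174
grip_force: 60.0
```

Run:
```python
from h import *
from cell import robot,viewer
P=viewer.camera_params("wrist")
a=viewer.read_camera("wrist");b=viewer.read_camera("side")[100:240,160:300]
o=np.zeros((420,800,3),np.uint8);o[:,:400]=a[:,80:480];b=cv2.resize(b,(400,400),interpolation=cv2.INTER_CUBIC);o[:400,400:]=b
cv2.imwrite("pics/w5.png",o[:,:,::-1]);s=robot.observe();t=s['tool_pos']
print(s['time'],t,s['tool_rot'],s['contact_force'],s['torque'],abs(s['qvel']).max(),(t[:2]-[.3992,-.2307])@[.5726,.8198])
k=mask(a,'yellow')[:,255:300];v=np.where(k.any(1))[0];print(v.min())
```

```text
6.7 [ 0.4153 -0.2084  0.2239] [-3.1413 -0.0018  0.9712] [-0.4104 -0.6865 -1.1977] [-0.0206 -0.1145 -0.0017] 0.012830474623077933 0.027552924462025064
159
```

View pics/w5.png

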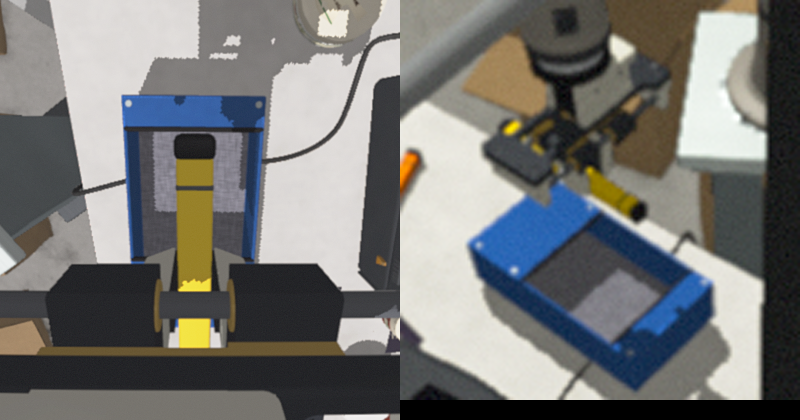

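The box is empty. The bar is held level above it, with the tip cap at the same rows (134–159) as when it was gripped flat, and the underside is about 140 mm above the cover. I'll let it settle, then hand in.

>>> step_arm(
  increments=[
    {"delta_pos": [0, 0, 0], "dr": [0, 0, 0], "fingers": 1},
    {"delta_pos": [0, 0, 0], "dr": [0, 0, 0], "fingers": 1},
    {"delta_pos": [0, 0, 0], "dr": [0, 0, 0], "fingers": 1},
    {"delta_pos": [0, 0, 0], "dr": [0, 0, 0], "fingers": 1},
    {"delta_pos": [0, 0, 0], "dr": [0, 0, 0], "fingers": 1},
  ],
  newtons=60,
)

```text
time: 7.32
tool_pos: [0.4153, -0.209, 0.2239]
tool_rot: [3.142, -0.0, 0.971]
contact_force: [0.1, -0.5, -1.6]
opening: 0.0173
grip_force: 60.0
```

```bash
python3 -c "
from cell import robot
print(robot.hand_in())"
```

```text
the job is handed in; nothing more can be done
None
```

The shaft came out of the box lip-side end first and is held level and still in the gripper, about 14 cm above the cover; the job was handed in at about 7.3 s of the 40 s allowed, and no verdict came back.

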